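# Cover the black-collared electrolysis cell

## Task

Take the large white cover by its black knob and set it on the open glass cell with the black collar, so that its plug is inside the mouth and the cover sits fully down and level on the glass rim. Keep hold of it until it is down on the rim, do not drop it from above, then let go. Leave the smaller blue cover where it lies.

Things in the scene. Friction and masses are not known exactly. Their poses are not given: they have to be found in the camera images.
- cover_center (a point): Centre of the loose large white cover (250 g), lying right way up. From below: plug 68 mm across, 18 mm deep, chamfered; disc 112 mm across, 8 mm thick; upright round black knob 28 mm across, 34 mm tall; 60 mm in all. This point is on the axis, 30 mm above the plug's bottom, 12 mm above the disc's underside, 4 mm above its top, 30 mm below the knob's top. z: up the knob.
- cell_rim (a point): Centre of the mouth, level with the rim's top, of the fixed open glass cell with the BLACK collar, on a round aluminium stirrer 130 mm across, 55 mm high. Glass 92 mm across outside, 84 mm inside, 85 mm tall; rim 140 mm above the bench. Collar 108 mm across, its top 10 mm below the rim, with a small steel screw. z: up.
- other_cover_center (a point): Centre (half-way up) of the smaller BLUE cover with a white knob, disc 88 mm in diameter, 60 mm tall in all, lying on the bench: to be left alone.
- other_cell_rim (a point): Centre of the mouth, at rim height, of the other fixed glass cell, the same in shape and size but with a RED collar: not the one to cover.
Not all that is in view belongs to the job. Leave any turquoise look-alike of the part that bears cover_center alone.

How it is judged:
By the outcome, as a careful person would: the job done as asked, in the order asked, and still so for the second after the job is handed in, with the robot touching nothing.
It also fails if it takes over 37 s, if anything falls off the work surface, if the arm or the gripper's body presses on something with over 40 N, if the wrist force passes 120 N, or if a joint passes its speed limit or range.

## Robot

A 6-joint arm with a two-finger parallel gripper is mounted at the origin on the work surface. World frame = base frame: x ahead of the robot, y to its left, z up, the work surface at z = 0. Lengths are in m, angles in rad, forces in N, time in s.
With the tool pointing down it reaches from about 0.3 to 0.775 m from the base axis. Payload 14.6 kg.
Tool frame: the origin (TCP) lies midway between the tips of the shut fingers; the grasp point (between the pads) lies 19 mm behind it (grasp_offset is the distance from the TCP to the grasp point, in m); z points along the fingers, y is the line along which they close (so a half turn about z gives the same grasp; the last joint's range is limited). The gripper opens to 94 mm and grips with 3 to 60 N. Pads are 16 mm wide; open, the fingers measure 119 mm over their backs; the gripper's body (75 mm by 177 mm) begins 78 mm behind the grasp point.
Start: joints at [1.127, 0.3, 1.521, -0, 1.321, -0.067], TCP at [0.202, 0.511, 0.205] pointing down, gripper open.
Joint ranges: [-3.03, 3.03], [-0.79, 2.21], [0.23, 2.52], [-1.04, 4.18], [0, 3.07], [-2.55, 2.55]. Speed limits (rad/s): [2.22, 2.22, 2.57, 3.14, 3.14, 3.14].

## Interface

Orientations are given as [roll, pitch, yaw] about the fixed x, y, z axes, in that order (R = Rz(yaw) Ry(pitch) Rx(roll)).
In Python, from station import * gives the robot as it stands. The module is installed in compiled form; this text tells all that it offers.
- The arm moves only by the tool send_rows, never from a script. Its argument "rows" is a list of rows, each an object of numbers: "dx", "dy", "dz": the shift along the tool's x, y, z in mm; "roll": the turn about the tool's z in degrees; "jaw": the closure, from -1 (fully open) to 1 (shut). In form: [{"dx": .., "dy": .., "dz": .., "roll": .., "jaw": ..}, ...]. A call has 1 to 12 rows; each row shifts and turns the commanded pose from where the row before left it, along the tool's axes as they then stand; what a row does not reach is not made up. A row lasts 1/12 s, in which the tool goes at most 41.7 mm and 7.16 degrees, less where a joint would pass 70% of its speed; a pose out of reach is approached as far as the arm can. A call is refused whole if a number of a shift passes 41.7 or a number of a turn 7.16, either way. A call with a gripper value outside its range is refused whole. The fingers move at their own pace and stop on an object; "force" is the grip in N (left out, the last holds). Time passes only in rows, so rows that do not move let the fingers close. It gives the time, the measured TCP pose, the force, the opening and the grip force at its end, in the units of the state.
- get_obs(): the state, without advancing time (a new reading comes with each control period).
- camera(name): name is "scene" or "side" or "wrist"; returns a dict with "frame" (420x560x3 uint8, red, green, blue), "z_map" (420x560 float32, m along the optical axis (not along the pixel's ray), 0 where there is no reading), "camera_matrix" (3x3 intrinsics, pixels), "rvec" (rotation vector, rad) and "tvec" (3), from world to camera coordinates, as OpenCV has them. Camera axes: x right, y down, z forward; pixel columns grow to the right and rows downward; lengths in m; the calibration is good to about 2 mm. A picture is of the moment at which its call begins.
- hand_in(): hands the job in; it is judged then, once.
The state is a dict: "time_s": time; "qpos": joint angles; "joint_vel": joint speeds; "tau": joint torques, N m; "ee_pos": TCP position; "eef_rot": TCP orientation; "force": force on the tool from outside, world axes, zero at the start; "moment": the same for the moment, N m; "grip_width": finger opening in m; "grip_force": force on a finger pad.
Only numpy, scipy, OpenCV 4.12 (cv2) and the standard library are available. Lean on these libraries where they do the work, as an engineer would, in place of code of your own. Each camera call takes 0.05 s, during which the arm holds its last target. There are 200 camera calls.

## Working session

There is one attempt and no reset: what is moved stays moved. The work goes in short steps, Python scripts to look and compute and a tool call to move; the robot and the scene stay as the last step left them, time stands still between calls to the robot, and variables do not carry over. Pictures are saved under pics/ and viewed, at most 10 in all, crops included, and the job is handed in when it is done.

Besides the shell and the picture viewer there is one more tool, called after "Call:" by a JSON object that holds its "fn" and its "kwargs", one argument or row to a line. send_rows: Moves the arm, as the interface text tells. Its arguments: {"type":"object","properties":{"rows":{"type":"array"},"force":{"type":"number"}},"required":["rows"]}

```bash
mkdir -p pics; cat > h.py <<'E'
from station import *
import numpy as np, cv2
def save(n,c): cv2.imwrite(f'pics/{n}.png',cv2.cvtColor(c['frame'],cv2.COLOR_RGB2BGR))
def ext(c):
    R,_=cv2.Rodrigues(np.array(c['rvec'],float)); return R,np.array(c['tvec'],float).ravel()
def ray(c,u,v,z):
    R,t=ext(c);K=np.array(c['camera_matrix']);d=R.T@np.linalg.inv(K)@[u,v,1];o=-R.T@t
    return o+d*(z-o[2])/d[2]
def cloud(c):
    R,t=ext(c);K=np.array(c['camera_matrix']);Z=c['z_map'];v,u=np.indices(Z.shape)
    P=np.stack([(u-K[0,2])/K[0,0]*Z,(v-K[1,2])/K[1,1]*Z,Z],-1)
    W=(P-t)@R; W[Z<=0]=np.nan; return W
E
python3 - <<'E'
from h import *
import pickle
a=camera('scene');b=camera('side');pickle.dump((a,b),open('c.pkl','wb'))
im=np.hstack([a['frame'],b['frame']]);im=cv2.resize(im,(800,300),interpolation=cv2.INTER_AREA)
save('a',a);save('b',b)
for c in(a,b):
  R,t=ext(c);print(-R.T@t,R[2])
print(get_obs())
E
```

```text
[ 1.01488956 -0.22938892  0.68973217] [-0.69986384  0.21924676 -0.67979517]
[ 0.10960521 -0.65508915  0.67181585] [ 0.36135483  0.68561719 -0.63194284]
{'time_s': 0.1, 'qpos': array([ 1.12737302e+00,  3.00383017e-01,  1.52151915e+00,  9.15135187e-06,
        1.32072167e+00, -6.66229978e-02]), 'joint_vel': array([ 0.00071182, -0.00019749, -0.00165722, -0.00025015, -0.00104047,
        0.00063431]), 'tau': array([ 1.66052650e-03, -5.32642329e+01, -3.53283691e+01,  7.10249855e-02,
        2.34128174e-02, -6.32627894e-05]), 'ee_pos': array([0.20227938, 0.51119231, 0.20496085]), 'eef_rot': array([-3.14056435e+00, -7.74944759e-05,  2.76479004e+00]), 'force': array([-0.63727849, -0.24989449, -0.80170166]), 'moment': array([-0.09369277,  0.01338984, -0.02387312]), 'grip_force': 0.0, 'grip_width': 0.09432968140113458}
```

View pics/a.png

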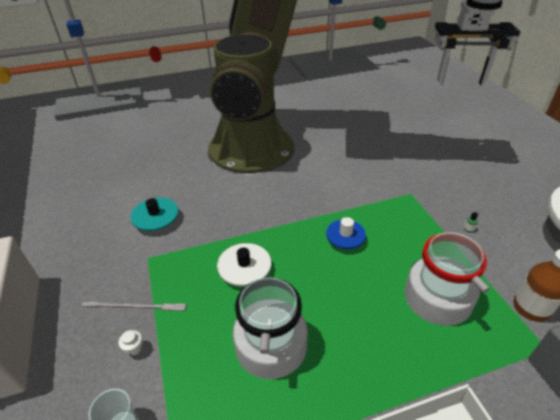

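View pics/b.png

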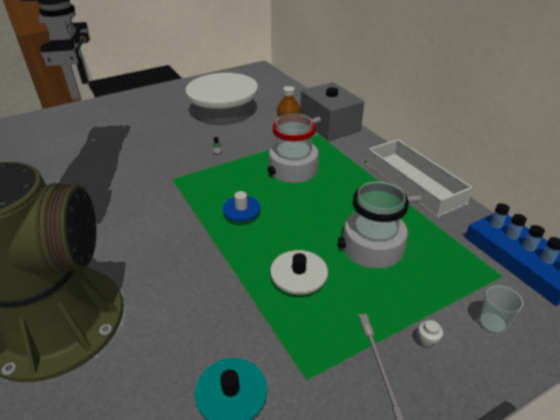

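The candidates for the cover in the scene view are white with a black knob at (245,263), turquoise at (155,213) and blue with a white knob at (346,235). White with the black knob fits. For the cells, black collar at (268,308) is the one to cover, and red collar at (453,257) is not. Next I'll confirm this in an enlarged crop and measure.

```bash
cat > m.py <<'E'
from h import *
import pickle
a,b=pickle.load(open('c.pkl','rb'))
save_=cv2.imwrite('pics/crop.png',cv2.cvtColor(np.hstack([cv2.resize(a['frame'][220:385,190:330],(400,471),interpolation=3),cv2.resize(b['frame'][170:310,260:430],(400,329),interpolation=3)[:].copy() if 0 else cv2.resize(b['frame'][165:325,265:401+0],(400,471),interpolation=3)]),cv2.COLOR_RGB2BGR))
for n,c,(x0,y0,x1,y1),(p0,q0,p1,q1) in(('scene',a,(205,235,285,295),(222,265,315,355)),('side',b,(262,240,335,300),(340,175,420,230))):
    f=c['frame'].astype(int);W=cloud(c)
    s=f.max(2)-f.min(2)
    M=np.zeros(s.shape,bool);M[y0:y1,x0:x1]=1
    disc=M&(f.min(2)>130)&(s<40)
    knob=M&(f.max(2)<60)
    P=W[disc];P=P[abs(P[:,2]-.026)<.006]
    (cx,cy),r=cv2.minEnclosingCircle(P[:,:2].astype(np.float32));print(n,'disc',cx,cy,r,np.median(P[:,2]))
    ct,_=cv2.findContours((disc|knob).astype(np.uint8),0,2);k=max(ct,key=cv2.contourArea);h=cv2.convexHull(k)[:,0]
    P=W[knob];print('knob zmax',np.nanpercentile(P[:,2],98),'top',np.nanmean(P[P[:,2]>.056],0))
    M[:]=0;M[q0:q1,p0:p1]=1
    col=M&(f.max(2)<60);P=W[col];ok=(P[:,2]>.10)&(P[:,2]<.145);P=P[ok]
    (cx,cy),r=cv2.minEnclosingCircle(P[:,:2].astype(np.float32));print('collar',cx,cy,r,np.percentile(P[:,2],[2,50,98]),len(P))
    # ray-cast of collar outline at collar top
    ct,_=cv2.findContours(col.astype(np.uint8),0,2);k=max(ct,key=cv2.contourArea);(u,v),ax,ang=cv2.fitEllipse(cv2.convexHull(k));print('collar ellipse',u,v,ax,ray(c,u,v,.125))
    pts=np.array([ray(c,u,v,.13) for u,v in cv2.convexHull(k)[:,0]])
    # stirrer body
    P=W[max(q0-20,0):q1+60,max(p0-20,0):p1+20].reshape(-1,3);P=P[(P[:,2]>.01)&(P[:,2]<.057)]
    print('stirrer n',len(P),np.percentile(P,[2,98],axis=0))
E
python3 m.py
```

```text
scene disc 0.4460347592830658 -0.1347290426492691 0.05676324665546417 0.025497039503031043
knob zmax 0.06111259047114027 top [ 0.44926673 -0.13535763  0.05922689]
collar 0.6343727111816406 -0.1357884705066681 0.05340777710080147 [0.1189763  0.12879253 0.13137016] 562
collar ellipse 268.2713317871094 307.6338806152344 (58.69807815551758, 66.0239486694336) [ 0.63573576 -0.13603664  0.125     ]
stirrer n 3749 [[ 0.40352202 -0.19549308  0.01412725]
 [ 0.6952398  -0.0781154   0.05611819]]
side disc 0.4453088045120239 -0.13389059901237488 0.05632361024618149 0.025584592837811955
knob zmax 0.06182454434714225 top [ 0.44353059 -0.13688642  0.05940389]
collar 0.6280642747879028 -0.13703662157058716 0.05343533307313919 [0.1167214  0.12786498 0.13272969] 538
collar ellipse 380.1824951171875 202.6202850341797 (37.49507522583008, 56.49395751953125) [ 0.62676682 -0.13923645  0.125     ]
stirrer n 3560 [[ 0.48127787 -0.19839106  0.01109076]
 [ 0.91643565  0.10387164  0.05614485]]
```

View pics/crop.png

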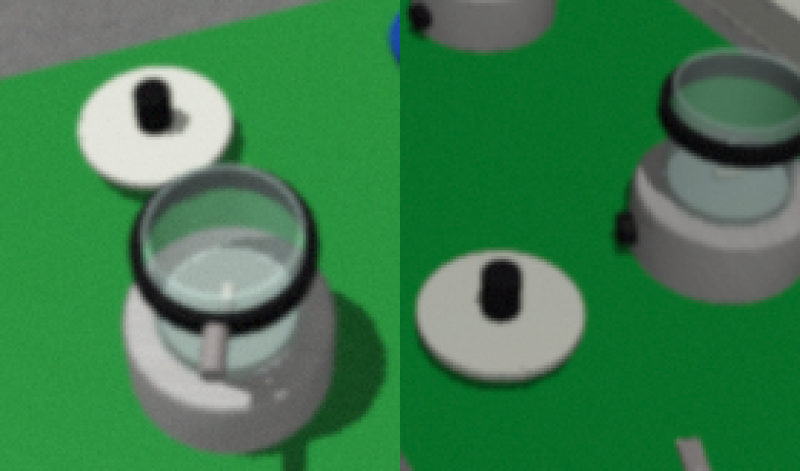

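The crop confirms it. The white cover with the upright black knob lies level, with its disc top at z≈25.5 mm against an expected 26 and a radius of 56 mm, at about (0.446,-0.134). The black-collar cell is at about (0.631,-0.137), with its screw toward +x. I'll move above the cover.

Call:
{"fn": "send_rows", "kwargs": {
  "rows": [
    {"dx":-23.2,"dy":-25.5,"jaw":-1},
    {"dx":-23.2,"dy":-25.5,"jaw":-1},
    {"dx":-23.2,"dy":-25.5,"jaw":-1},
    {"dx":-23.2,"dy":-25.5,"jaw":-1},
    {"dx":-23.2,"dy":-25.5,"jaw":-1},
    {"dx":-23.2,"dy":-25.5,"jaw":-1},
    {"dx":-23.2,"dy":-25.5,"jaw":-1},
    {"dx":-23.2,"dy":-25.5,"jaw":-1},
    {"dx":-23.2,"dy":-25.5,"jaw":-1},
    {"dx":-23.2,"dy":-25.5,"jaw":-1}
  ]
}}

```text
invalid input at $.rows[0]: expected keys dx, dy, dz, roll, jaw
```

Call:
{"fn": "send_rows", "kwargs": {
  "rows": [
    {"dx":-23.2,"dy":-25.5,"jaw":-1},
    {"dx":-23.2,"dy":-25.5,"jaw":-1},
    {"dx":-23.2,"dy":-25.5,"jaw":-1},
    {"dx":-23.2,"dy":-25.5,"jaw":-1},
    {"dx":-23.2,"dy":-25.5,"jaw":-1},
    {"dx":-23.2,"dy":-25.5,"jaw":-1},
    {"dx":-23.2,"dy":-25.5,"jaw":-1},
    {"dx":-23.2,"dy":-25.5,"jaw":-1},
    {"dx":-23.2,"dy":-25.5,"jaw":-1},
    {"dx":-23.2,"dy":-25.5,"jaw":-1},
    {"jaw":-1},
    {"jaw":-1}
  ]
}}

```text
invalid input at $.rows[0]: expected keys dx, dy, dz, roll, jaw
```

All five keys are required in each row.

Call:
{"fn": "send_rows", "kwargs": {
  "rows": [
    {"dx":-23.2,"dy":-25.5,"dz":0,"roll":0,"jaw":-1},
    {"dx":-23.2,"dy":-25.5,"dz":0,"roll":0,"jaw":-1},
    {"dx":-23.2,"dy":-25.5,"dz":0,"roll":0,"jaw":-1},
    {"dx":-23.2,"dy":-25.5,"dz":0,"roll":0,"jaw":-1},
    {"dx":-23.2,"dy":-25.5,"dz":0,"roll":0,"jaw":-1},
    {"dx":-23.2,"dy":-25.5,"dz":0,"roll":0,"jaw":-1},
    {"dx":-23.2,"dy":-25.5,"dz":0,"roll":0,"jaw":-1},
    {"dx":-23.2,"dy":-25.5,"dz":0,"roll":0,"jaw":-1},
    {"dx":-23.2,"dy":-25.5,"dz":0,"roll":0,"jaw":-1},
    {"dx":-23.2,"dy":-25.5,"dz":0,"roll":0,"jaw":-1}
  ]
}}

```text
time_s: 0.93
ee_pos: [0.3243, 0.1873, 0.2054]
eef_rot: [3.142, 0.0, 2.765]
force: [0.4, 0.2, 0.2]
grip_width: 0.094
grip_force: 0.0
```

Call:
{"fn": "send_rows", "kwargs": {
  "rows": [
    {"dx":-23.2,"dy":-25.5,"dz":0,"roll":0,"jaw":-1},
    {"dx":-23.2,"dy":-25.5,"dz":0,"roll":0,"jaw":-1},
    {"dx":-23.2,"dy":-25.5,"dz":0,"roll":0,"jaw":-1},
    {"dx":-23.2,"dy":-25.5,"dz":0,"roll":0,"jaw":-1},
    {"dx":-23.2,"dy":-25.5,"dz":0,"roll":0,"jaw":-1},
    {"dx":-23.2,"dy":-25.5,"dz":0,"roll":0,"jaw":-1},
    {"dx":-23.2,"dy":-25.5,"dz":0,"roll":0,"jaw":-1},
    {"dx":-23.2,"dy":-25.5,"dz":0,"roll":0,"jaw":-1},
    {"dx":-23.2,"dy":-25.5,"dz":0,"roll":0,"jaw":-1},
    {"dx":-23.2,"dy":-25.5,"dz":0,"roll":0,"jaw":-1},
    {"dx":0,"dy":0,"dz":0,"roll":0,"jaw":-1},
    {"dx":0,"dy":0,"dz":0,"roll":0,"jaw":-1}
  ]
}}

```text
time_s: 1.93
ee_pos: [0.446, -0.1345, 0.2048]
eef_rot: [3.142, -0.001, 2.762]
force: [-0.0, 0.3, -0.4]
grip_width: 0.0939
grip_force: 0.0
```

```bash
python3 - <<'E'
from h import *
import pickle
w=camera('wrist');pickle.dump(w,open('w.pkl','wb'));save('w',w)
R,t=ext(w);print(-R.T@t,R[2]);o=get_obs();print(o['ee_pos'],o['eef_rot'],o['qpos'],o['time_s'])
E
```

```text
[ 0.37511754 -0.10702737  0.38346845] [ 0.24138972 -0.09535261 -0.9657323 ]
[ 0.44582948 -0.13350596  0.20495982] [ 3.14148248e+00 -1.21437744e-03  2.76372988e+00] [-3.69751947e-01  1.11412543e-01  1.74943069e+00  1.25206564e-04
  1.28196287e+00 -1.56272117e+00] 1.9833
```

View pics/w.png

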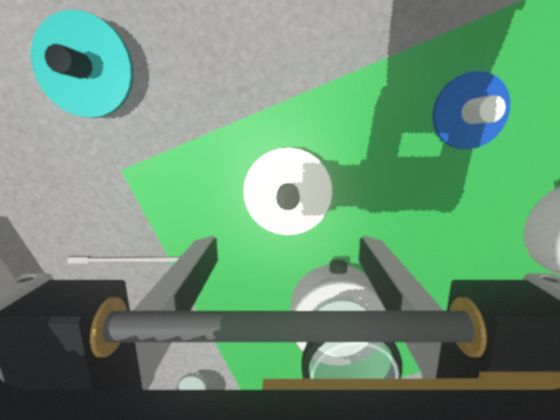

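The wrist view shows the white cover at (288,191) with its knob at (288,196), and the black-collar cell at (350,370) partly behind the gripper. I'll measure the cover more closely here.

```bash
python3 - <<'E'
from h import *
import pickle
w=pickle.load(open('w.pkl','rb'));W=cloud(w)
S=W[140:245,235:345]; P=S[(abs(S[...,2]-.026)<.006)]
print(np.median(P[:,2]),cv2.minEnclosingCircle(P[:,:2].astype(np.float32)))
Q=S[S[...,2]>.054];print(np.median(Q,0),cv2.minEnclosingCircle(Q[:,:2].astype(np.float32)))
C=W[330:400,290:410].reshape(-1,3);C=C[(C[:,2]>.12)&(C[:,2]<.145)];print(len(C),np.nanpercentile(C,[1,50,99],axis=0))
yw=get_obs()['eef_rot'][2];e=get_obs()['ee_pos']
c=np.array([.446,-.1343]);d=(c-e[:2])*1e3
print('tool dx,dy',d@[np.cos(yw),np.sin(yw)],d@[np.sin(yw),-np.cos(yw)])
E
```

```text
0.025580267499988357 ((0.444957971572876, -0.1354997158050537), 0.055996090173721313)
[ 0.44424964 -0.13513319  0.05941439] ((0.4447312653064728, -0.13531218469142914), 0.013885430060327053)
1463 [[ 0.58371626 -0.18470218  0.12097773]
 [ 0.60312113 -0.139962    0.13092164]
 [ 0.65552529 -0.08299841  0.14079114]]
tool dx,dy -0.4514368899395217 -0.6751151127721707
```

Call:
{"fn": "send_rows", "kwargs": {
  "rows": [
    {"dx":0,"dy":-2,"dz":20,"roll":0,"jaw":-1},
    {"dx":0,"dy":0,"dz":25,"roll":0,"jaw":-1},
    {"dx":0,"dy":0,"dz":25,"roll":0,"jaw":-1},
    {"dx":0,"dy":0,"dz":25,"roll":0,"jaw":-1},
    {"dx":0,"dy":0,"dz":25,"roll":0,"jaw":-1},
    {"dx":0,"dy":0,"dz":25,"roll":0,"jaw":-1},
    {"dx":0,"dy":0,"dz":18,"roll":0,"jaw":-1},
    {"dx":0,"dy":0,"dz":10,"roll":0,"jaw":-1},
    {"dx":0,"dy":0,"dz":0,"roll":0,"jaw":-1},
    {"dx":0,"dy":0,"dz":0,"roll":0,"jaw":-1}
  ]
}}

```text
time_s: 2.82
ee_pos: [0.4456, -0.1349, 0.033]
eef_rot: [3.142, 0.0, 2.766]
force: [-0.0, -0.1, -0.5]
grip_width: 0.0941
grip_force: 0.0
```

Call:
{"fn": "send_rows", "kwargs": {
  "rows": [
    {"dx":0,"dy":0,"dz":0,"roll":0,"jaw":1},
    {"dx":0,"dy":0,"dz":0,"roll":0,"jaw":1},
    {"dx":0,"dy":0,"dz":0,"roll":0,"jaw":1},
    {"dx":0,"dy":0,"dz":0,"roll":0,"jaw":1},
    {"dx":0,"dy":0,"dz":0,"roll":0,"jaw":1},
    {"dx":0,"dy":0,"dz":0,"roll":0,"jaw":1},
    {"dx":0,"dy":0,"dz":0,"roll":0,"jaw":1},
    {"dx":0,"dy":0,"dz":0,"roll":0,"jaw":1},
    {"dx":0,"dy":0,"dz":0,"roll":0,"jaw":1},
    {"dx":0,"dy":0,"dz":0,"roll":0,"jaw":1}
  ],
  "force": 35
}}

```text
time_s: 3.65
ee_pos: [0.4454, -0.1354, 0.0324]
eef_rot: [-3.142, -0.0, 2.765]
force: [0.0, -0.9, -0.4]
grip_width: 0.0305
grip_force: 0.0
```

Call:
{"fn": "send_rows", "kwargs": {
  "rows": [
    {"dx":0,"dy":0,"dz":0,"roll":0,"jaw":1},
    {"dx":0,"dy":0,"dz":0,"roll":0,"jaw":1},
    {"dx":0,"dy":0,"dz":0,"roll":0,"jaw":1},
    {"dx":0,"dy":0,"dz":0,"roll":0,"jaw":1}
  ]
}}

```text
time_s: 3.98
ee_pos: [0.4454, -0.1354, 0.0324]
eef_rot: [3.142, -0.0, 2.765]
force: [0.8, 0.4, -1.4]
grip_width: 0.0273
grip_force: 35.0
```

Call:
{"fn": "send_rows", "kwargs": {
  "rows": [
    {"dx":0,"dy":0,"dz":-10,"roll":0,"jaw":1},
    {"dx":0,"dy":0,"dz":-20,"roll":0,"jaw":1},
    {"dx":0,"dy":0,"dz":-20,"roll":0,"jaw":1},
    {"dx":0,"dy":0,"dz":-20,"roll":0,"jaw":1},
    {"dx":0,"dy":0,"dz":-20,"roll":0,"jaw":1},
    {"dx":0,"dy":0,"dz":-20,"roll":0,"jaw":1},
    {"dx":0,"dy":0,"dz":-20,"roll":0,"jaw":1},
    {"dx":0,"dy":0,"dz":-20,"roll":0,"jaw":1},
    {"dx":0,"dy":0,"dz":-20,"roll":0,"jaw":1},
    {"dx":0,"dy":0,"dz":-10,"roll":0,"jaw":1},
    {"dx":0,"dy":0,"dz":0,"roll":0,"jaw":1},
    {"dx":0,"dy":0,"dz":0,"roll":0,"jaw":1}
  ]
}}

```text
time_s: 4.98
ee_pos: [0.4452, -0.1353, 0.2122]
eef_rot: [3.142, -0.0, 2.765]
force: [-0.5, 0.4, -3.1]
grip_width: 0.0277
grip_force: 35.0
```

```bash
cat > c2.py <<'E'
from h import *
o=get_obs();print(o['ee_pos'],o['eef_rot'],o['time_s'])
a=camera('scene');b=camera('side')
cv2.imwrite('pics/two.png',cv2.cvtColor(cv2.resize(np.hstack([a['frame'][80:380,130:400],b['frame'][80:380,230:500]]),(800,444)),cv2.COLOR_RGB2BGR))
for n,c in(('scene',a),('side',b)):
    W=cloud(c);f=c['frame'].astype(int);s=f.max(2)-f.min(2);F=f.reshape(-1,3)
    # collar top by fixed region
    m=(f.max(2)<60)&(W[...,2]>.117)&(W[...,2]<.134)&(np.hypot(W[...,0]-.631,W[...,1]+.137)<.065)&(np.hypot(W[...,0]-.631,W[...,1]+.137)>.04)
    P=W[m].astype(np.float32);print(n,'collar',len(P),cv2.minEnclosingCircle(P[:,:2]))
    # rim: ring at z 0.136..0.143
    m=(W[...,2]>.136)&(W[...,2]<.144)&(np.hypot(W[...,0]-.631,W[...,1]+.137)<.06)
    P=W[m].astype(np.float32);print('rim',len(P),cv2.minEnclosingCircle(P[:,:2]) if len(P) else '')
    # held cover
    m=(f.min(2)>110)&(s<40)&(np.hypot(W[...,0]-o['ee_pos'][0],W[...,1]-o['ee_pos'][1])<.065)&(abs(W[...,2]-(o['ee_pos'][2]-.007))<.03)
    P=W[m].astype(np.float32);
    if len(P):
        q=P[P[:,2]>np.median(P[:,2])-.004];A=np.c_[q[:,:2],np.ones(len(q))];k=np.linalg.lstsq(A,q[:,2],rcond=None)[0]
        print('cover',len(P),cv2.minEnclosingCircle(P[:,:2]),np.median(P[:,2]),'slopes',k[:2])
E
python3 c2.py
```

```text
[ 0.44523279 -0.13533526  0.21215108] [ 3.14158664e+00 -2.26833184e-05  2.76476694e+00] 4.9833Traceback (most recent call last):
  File "c2.py", line 9, in <module>
    P=W[m].astype(np.float32);print(n,'collar',len(P),cv2.minEnclosingCircle(P[:,:2]))
                                                      ~~~~~~~~~~~~~~~~~~~~~~^^^^^^^^^
cv2.error: OpenCV(4.12.0) /io/opencv/modules/imgproc/src/shapedescr.cpp:201: error: (-215:Assertion failed) count >= 0 && (depth == CV_32F || depth == CV_32S) in function 'minEnclosingCircle'
```

View pics/two.png

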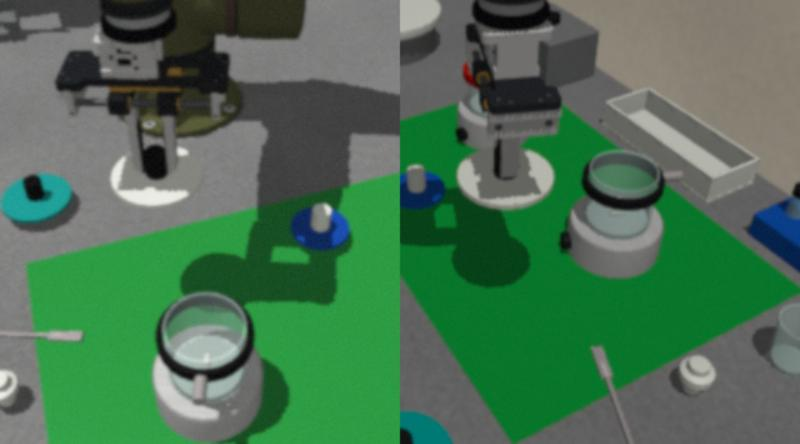

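The cover is lifted and level, held by its knob, and the black-collar cell is in clear view at (205,345) in the left crop and (620,190) in the right. I'll fix the slice bug and refine the cell centre.

```bash
sed -i 's/minEnclosingCircle(P\[:,:2\])/minEnclosingCircle(P[:,:2].copy())/g' c2.py
cat >> c2.py <<'E'
from scipy.optimize import least_squares
for n,c in(('scene',a),('side',b)):
    W=cloud(c);f=c['frame'].astype(int)
    r=np.hypot(W[...,0]-.631,W[...,1]+.137)
    m=(f.max(2)<70)&(W[...,2]>.126)&(W[...,2]<.1325)&(r<.062)&(r>.04)
    P=W[m][:,:2]; print(n,'ring top fit (mid r~50)',len(P),least_squares(lambda p:np.hypot(*(P-p[:2]).T)-p[2],[.631,-.137,.05],loss='soft_l1',f_scale=.002).x)
E
python3 c2.py
```

```text
[ 0.44493049 -0.13521328  0.21124469] [-3.14158581e+00 -1.96484766e-03  2.76477468e+00] 5.0833
scene collar 530 ((0.6341198682785034, -0.1361018717288971), 0.05304248258471489)
rim 466 ((0.6317610740661621, -0.1342403143644333), 0.04673154652118683)
cover 1550 ((0.4459494352340698, -0.1348581165075302), 0.056787632405757904) 0.20421445 slopes [-0.01182551  0.003818  ]
side collar 481 ((0.6276625394821167, -0.13746437430381775), 0.0534052737057209)
rim 291 ((0.6300221085548401, -0.13554689288139343), 0.047687873244285583)
cover 931 ((0.44369205832481384, -0.13584855198860168), 0.05659203231334686) 0.20436907 slopes [0.00143098 0.01143465]
scene ring top fit (mid r~50) 452 [ 0.63213275 -0.1350473   0.05027826]
side ring top fit (mid r~50) 333 [ 0.62749314 -0.13679661  0.04880989]
```

Call:
{"fn": "send_rows", "kwargs": {
  "rows": [
    {"dx":-17.25,"dy":6.8,"dz":0,"roll":0,"jaw":1},
    {"dx":-17.25,"dy":6.8,"dz":0,"roll":0,"jaw":1},
    {"dx":-17.25,"dy":6.8,"dz":0,"roll":0,"jaw":1},
    {"dx":-17.25,"dy":6.8,"dz":0,"roll":0,"jaw":1},
    {"dx":-17.25,"dy":6.8,"dz":0,"roll":0,"jaw":1},
    {"dx":-17.25,"dy":6.8,"dz":0,"roll":0,"jaw":1},
    {"dx":-17.25,"dy":6.8,"dz":0,"roll":0,"jaw":1},
    {"dx":-17.25,"dy":6.8,"dz":0,"roll":0,"jaw":1},
    {"dx":-17.25,"dy":6.8,"dz":0,"roll":0,"jaw":1},
    {"dx":-17.25,"dy":6.8,"dz":0,"roll":0,"jaw":1},
    {"dx":0,"dy":0,"dz":0,"roll":0,"jaw":1},
    {"dx":0,"dy":0,"dz":0,"roll":0,"jaw":1}
  ]
}}

```text
time_s: 6.18
ee_pos: [0.6308, -0.1355, 0.2108]
eef_rot: [-3.141, -0.002, 2.765]
force: [-0.5, 1.3, -1.9]
grip_width: 0.0272
grip_force: 35.0
```

Call:
{"fn": "send_rows", "kwargs": {
  "rows": [
    {"dx":0,"dy":0,"dz":10,"roll":0,"jaw":1},
    {"dx":0,"dy":0,"dz":10,"roll":0,"jaw":1},
    {"dx":0,"dy":0,"dz":10,"roll":0,"jaw":1},
    {"dx":0,"dy":0,"dz":5,"roll":0,"jaw":1},
    {"dx":0,"dy":0,"dz":0,"roll":0,"jaw":1},
    {"dx":0,"dy":0,"dz":0,"roll":0,"jaw":1}
  ]
}}

```text
time_s: 6.68
ee_pos: [0.6307, -0.1356, 0.1773]
eef_rot: [-3.142, -0.0, 2.765]
force: [0.3, 0.0, -2.4]
grip_width: 0.0272
grip_force: 35.0
```

```bash
sed -i 's/two.png/three.png/' c2.py; python3 c2.py | grep -v -e ring
```

```text
[ 0.63066803 -0.13564351  0.17725768] [-3.14156311e+00 -4.49818993e-04  2.76476717e+00] 6.6833
scene collar 445 ((0.6422784924507141, -0.1369781196117401), 0.050842221826314926)
rim 150 ((0.656563401222229, -0.1388506293296814), 0.0375564880669117)
cover 2637 ((0.6311426162719727, -0.13597792387008667), 0.056416239589452744) 0.1703842 slopes [-0.00521951  0.00516095]
side collar 471 ((0.6282771229743958, -0.1363348364830017), 0.053848717361688614)
rim 147 ((0.6241773366928101, -0.13982558250427246), 0.04507119208574295)
cover 745 ((0.6300772428512573, -0.13719645142555237), 0.05708393082022667) 0.17086351 slopes [0.00523112 0.01200866]
```

View pics/three.png

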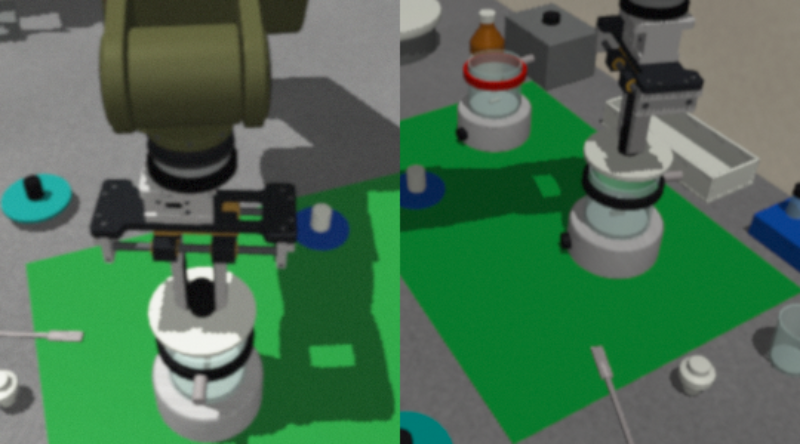

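The cover is centred over the black-collar mouth in both views, with its plug just above the rim. I'll lower gently and watch the force.

Call:
{"fn": "send_rows", "kwargs": {
  "rows": [
    {"dx":0,"dy":0,"dz":3,"roll":0,"jaw":1},
    {"dx":0,"dy":0,"dz":3,"roll":0,"jaw":1},
    {"dx":0,"dy":0,"dz":3,"roll":0,"jaw":1},
    {"dx":0,"dy":0,"dz":3,"roll":0,"jaw":1},
    {"dx":0,"dy":0,"dz":3,"roll":0,"jaw":1},
    {"dx":0,"dy":0,"dz":3,"roll":0,"jaw":1},
    {"dx":0,"dy":0,"dz":2,"roll":0,"jaw":1},
    {"dx":0,"dy":0,"dz":0,"roll":0,"jaw":1},
    {"dx":0,"dy":0,"dz":0,"roll":0,"jaw":1}
  ]
}}

```text
time_s: 7.53
ee_pos: [0.6308, -0.1356, 0.1574]
eef_rot: [-3.142, -0.0, 2.765]
force: [0.2, 0.6, -2.0]
grip_width: 0.0272
grip_force: 35.0
```

Call:
{"fn": "send_rows", "kwargs": {
  "rows": [
    {"dx":0,"dy":0,"dz":1,"roll":0,"jaw":1},
    {"dx":0,"dy":0,"dz":1,"roll":0,"jaw":1},
    {"dx":0,"dy":0,"dz":0.5,"roll":0,"jaw":1},
    {"dx":0,"dy":0,"dz":0,"roll":0,"jaw":1},
    {"dx":0,"dy":0,"dz":0,"roll":0,"jaw":1}
  ]
}}

```text
time_s: 7.95
ee_pos: [0.6308, -0.1356, 0.155]
eef_rot: [3.142, 0.0, 2.765]
force: [-0.1, 0.7, -2.6]
grip_width: 0.0275
grip_force: 35.0
```

Free so far, with the plug in the mouth. I'll go on in small steps until it makes contact.

Call:
{"fn": "send_rows", "kwargs": {
  "rows": [
    {"dx":0,"dy":0,"dz":0.5,"roll":0,"jaw":1},
    {"dx":0,"dy":0,"dz":0.5,"roll":0,"jaw":1},
    {"dx":0,"dy":0,"dz":0,"roll":0,"jaw":1},
    {"dx":0,"dy":0,"dz":0,"roll":0,"jaw":1}
  ]
}}

```text
time_s: 8.28
ee_pos: [0.631, -0.1356, 0.1544]
eef_rot: [3.142, 0.001, 2.765]
force: [-2.7, 1.5, 2.6]
grip_width: 0.0272
grip_force: 35.0
```

Call:
{"fn": "send_rows", "kwargs": {
  "rows": [
    {"dx":0,"dy":0,"dz":0.4,"roll":0,"jaw":1},
    {"dx":0,"dy":0,"dz":0,"roll":0,"jaw":1},
    {"dx":0,"dy":0,"dz":0,"roll":0,"jaw":1}
  ]
}}

```text
time_s: 8.53
ee_pos: [0.631, -0.1356, 0.1544]
eef_rot: [3.142, 0.001, 2.765]
force: [-3.2, 1.5, 5.5]
grip_width: 0.0271
grip_force: 35.0
```

Contact came at the expected height: TCP is at 0.1544, and the rim is taking about 8 N. I'll ease the grip and open.

Call:
{"fn": "send_rows", "kwargs": {
  "rows": [
    {"dx":0,"dy":0,"dz":0,"roll":0,"jaw":1},
    {"dx":0,"dy":0,"dz":0,"roll":0,"jaw":1},
    {"dx":0,"dy":0,"dz":0,"roll":0,"jaw":1}
  ],
  "force": 6
}}

```text
time_s: 8.78
ee_pos: [0.631, -0.1357, 0.1544]
eef_rot: [3.141, 0.001, 2.765]
force: [-3.4, 0.8, 6.2]
grip_width: 0.0277
grip_force: 6.0
```

Call:
{"fn": "send_rows", "kwargs": {
  "rows": [
    {"dx":0,"dy":0,"dz":0,"roll":0,"jaw":0.2},
    {"dx":0,"dy":0,"dz":0,"roll":0,"jaw":0},
    {"dx":0,"dy":0,"dz":0,"roll":0,"jaw":-0.3},
    {"dx":0,"dy":0,"dz":0,"roll":0,"jaw":-0.3},
    {"dx":0,"dy":0,"dz":0,"roll":0,"jaw":-0.3},
    {"dx":0,"dy":0,"dz":0,"roll":0,"jaw":-0.3}
  ]
}}

```text
time_s: 9.28
ee_pos: [0.6308, -0.1357, 0.1534]
eef_rot: [-3.142, -0.0, 2.765]
force: [-0.1, -0.2, 0.5]
grip_width: 0.0607
grip_force: 0.0
```

```bash
sed -i 's/three.png/four.png/' c2.py; python3 c2.py | grep -v -e ring
```

```text
[ 0.63084183 -0.13567286  0.15344105] [-3.14155143e+00 -1.00452659e-04  2.76477266e+00] 9.2833
scene collar 288 ((0.6577427387237549, -0.13974718749523163), 0.04596217721700668)
rim 71 ((0.6515263915061951, -0.14036694169044495), 0.051250603049993515)
cover 2605 ((0.6353265643119812, -0.13591031730175018), 0.06064118444919586) 0.14756484 slopes [-0.00202131  0.00219906]
side collar 402 ((0.621145486831665, -0.1422012746334076), 0.05232902243733406)
rim 86 ((0.6252824664115906, -0.13759763538837433), 0.055887509137392044)
cover 706 ((0.6335834860801697, -0.1377478539943695), 0.06088142842054367) 0.14747038 slopes [0.00576257 0.00920348]
```

The disc top is at 0.1475 against an expected 0.148, and the cover is level. I'll retreat straight up, then take a final look.

Call:
{"fn": "send_rows", "kwargs": {
  "rows": [
    {"dx":0,"dy":0,"dz":-5,"roll":0,"jaw":-0.3},
    {"dx":0,"dy":0,"dz":-10,"roll":0,"jaw":-0.3},
    {"dx":0,"dy":0,"dz":-20,"roll":0,"jaw":-0.3},
    {"dx":0,"dy":0,"dz":-20,"roll":0,"jaw":-0.3},
    {"dx":0,"dy":0,"dz":-20,"roll":0,"jaw":-0.3},
    {"dx":0,"dy":0,"dz":-20,"roll":0,"jaw":-0.3},
    {"dx":0,"dy":0,"dz":-20,"roll":0,"jaw":-0.3},
    {"dx":0,"dy":0,"dz":0,"roll":0,"jaw":-0.3},
    {"dx":0,"dy":0,"dz":0,"roll":0,"jaw":-0.3}
  ]
}}

```text
time_s: 10.13
ee_pos: [0.6311, -0.1357, 0.27]
eef_rot: [3.141, 0.003, 2.765]
force: [-0.2, -0.5, -0.4]
grip_width: 0.061
grip_force: 0.0
```

```bash
sed -i 's/four.png/five.png/; s/(o\[.ee_pos.\]\[2\]-.007)/.148/' c2.py; python3 c2.py | grep -e cover -e '^\['
```

```text
[ 0.63111312 -0.13568722  0.27000753] [3.14132402e+00 2.52179463e-03 2.76487086e+00] 10.1333
cover 2931 ((0.6347659826278687, -0.13773493468761444), 0.06078482046723366) 0.14757764 slopes [-0.00314696 -0.00018801]
cover 1122 ((0.6339582204818726, -0.1391955316066742), 0.06103868782520294) 0.14750734 slopes [0.004618   0.00606891]
```

View pics/five.png

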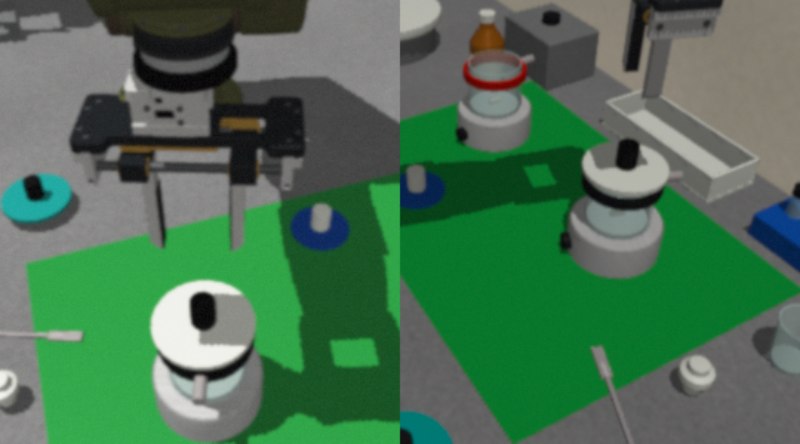

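The white cover sits level on the black-collar cell at (203,325) in the left crop and (625,170) in the right. The gripper is clear, and the blue cover hasn't moved.

```bash
python3 -c "from station import *; print(hand_in())"
```

```text
the job is handed in; nothing more can be done
None
```

The white cover is seated level on the black-collar glass cell with its plug in the mouth, I let go only once it was down on the rim, the blue cover was left alone, and the job was handed in at about 10 s.

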